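# Put the scoop back in the flip-top pantry bin

## Task

Press the red thumb latch on the front of the blue bin so that its sprung lid pops fully open, then put the orange measuring scoop back inside: lower it to the bottom in the gripper rather than dropping it, and let it go. Finally push the lid down until it snaps shut and stays latched by itself. Leave the pressure cooker lid, the stacked plates and the cutting board undisturbed.

Things in the scene. Friction and masses are not known exactly. Their poses are not given: they have to be found in the camera images.
- bin: Blue plastic bin, fixed to the tiles. Open box 140 (its x) x 160 (its y) mm, rim 75 mm high, walls and floor 4 mm thick (inside 132 x 152 mm, floor at z = 4 mm). Origin: centre of its underside; z up; -x is its front, with the latch, facing roughly to the robot; the lid hinge lies along y on the top of its back (+x) wall.
- bin_lid (a joint): Angle of the sprung blue lid in rad: 0 shut (level), 1.65 fully open (just past upright, leaning 5 degrees back over the hinge). Its spring always pushes it open (0.24 N m at 0, less when open), so it pops up within about a second when the latch frees it, and it only stays shut when latched. To shut it, push it over by its outer face from behind (about 2 N) and press it down; the last 20 mm of its front edge need 6 to 9 N at lid_push to snap under the latch hook.
- lid_hinge (a point): Point in the middle of the lid's hinge line, on the bin at (70, 0, 75.5) mm in the bin's frame. The lid is 142 mm long from here to its front edge, 164 mm wide, 8 mm thick (outer face 8 mm from the hinge line); a white lip 9 mm longer and 36 mm wide sits at the middle of the front edge.
- lid_push (a point): Point on the lid's outer (top) face, in the middle of its width, 105 mm from the hinge line and 37 mm behind the front edge: a good place to push. Moves with the lid; its frame's z is the outer normal and -x points from the hinge to the front edge.
- bin_latch (a joint): Angle of the red rocker latch in rad: 0 at rest, grows as the pad is pressed down, 0.36 at its stop. The lid comes free at about 0.25; springs back when let go. Pressing takes 2 to 3 N to free the lid and 4.5 N at the stop (the pad sinks 9 mm and 14 mm), so press it fully down. When the lid is shut the hook is pushed aside and springs back over the lip.
- latch_pad (a point): Centre of the top of the red thumb pad, 36 mm (bin x) x 44 mm (bin y), with white ribs, in front of the bin at (-126, 0, 62) mm in the bin's frame: press it straight down. Behind it, at 35 to 45 mm towards the bin and up to 107 mm above the tiles, stands the latch's hook, 30 mm wide, over the middle of the lid's front edge; it tips up to 20 mm towards the pad as this is pressed. The lid swings up behind it.
- scoop_center (a point): Centre (18 mm up) of the rectangular cup of the orange measuring scoop, 60 g, upright and loose on the tiles. Cup 50 (its x) x 44 (its y) x 36 mm high, open on top, wall 3 mm; a flat handle 20 mm wide and 8 mm thick at the level of the rim reaches to 76 mm from this point along -x. Grasp the cup from above across its 44 mm. Axes: x away from the handle, z up.
- cooker_lid: Bystander: stainless pressure cooker lid, 200 mm across, with a black valve knob to 67 mm high and a black side handle along +y to 166 mm from its centre; origin at the centre of its underside. Loose.
- plates: Bystander: two stacked melamine plates, 200 mm across, 30 mm high; origin at the centre of the underside. Loose.
- board: Bystander: wooden cutting board 280 (x) x 190 mm leaning upright on a red tin (110 mm across, 178 mm high, centre 85 mm to -y); origin under the board. Fixed.
Mind the look-alikes: they are no part of the job. There is more than one size of the part that bears scoop_center; the job needs the largest.

How it is judged (in metres and radians):
On the way, in this order (a step that is already met when the one before it is completed fails the run):
1. the thumb latch is pressed down with the robot (0.1 rad or more) (value of joint bin_latch above 0.1 rad and contact force between the fingers and bin_latch above 0.3 N).
2. the lid has popped open (beyond 1.5 rad) (value of joint bin_lid above 1.5 rad), for 0.1 s.
3. the scoop is held in the fingers inside the open bin, its centre less than 45 mm above the bin's underside (x of scoop_center in the frame of bin between -0.066 and 0.066 m and y of scoop_center in the frame of bin between -0.076 and 0.076 m and z of scoop_center in the frame of bin below 0.045 m and value of joint bin_lid above 1 rad and contact force between the fingers and scoop above 0.5 N).
At the end, for the whole second after the job is handed in: The scoop lies at rest inside the bin (its centre within the walls and less than 45 mm above the bin's underside), and the lid is shut (below 0.03 rad) and latched (latch back at rest, below 0.05 rad) with nothing holding it (x of scoop_center in the frame of bin between -0.066 and 0.066 m and y of scoop_center in the frame of bin between -0.076 and 0.076 m and z of scoop_center in the frame of bin below 0.045 m and value of joint bin_lid below 0.03 rad and value of joint bin_latch below 0.05 rad and linear speed of scoop below 0.02 m/s); the robot touches nothing.
It fails at once if the cooker lid is moved by more than 20 mm (distance of cooker_lid from where it was at the start of the episode above 0.02 m).
It fails at once if the plates are moved by more than 20 mm (distance of plates from where it was at the start of the episode above 0.02 m).
It fails at once if the robot pushes the cutting board or its tin with more than 3 N (contact force between any of the fingers, the arm and board above 3 N).
It also fails if it takes over 72 s, if anything falls off the work surface, if the arm or the gripper's body presses on something with over 40 N, if the wrist force passes 120 N, or if a joint passes its speed limit or range.

## Robot

A 6-joint arm with a two-finger parallel gripper is mounted at the origin on the work surface. World frame = base frame: x ahead of the robot, y to its left, z up, the work surface at z = 0. Lengths are in m, angles in degrees, forces in N, time in s.
With the tool pointing down it reaches from about 0.3 to 0.75 m from the base axis. Payload 8.5 kg.
Tool frame: the origin (TCP) lies at the very end of the fingers, on their centre line; the grasp point (between the pads) lies 19 mm behind it; x points along the fingers, y is the direction in which the jaws open and shut, and the axes are right-handed (so a half turn about x gives the same grasp; the last joint's range is limited). The gripper opens to 85 mm and grips with 20 to 120 N. Pads are 22 mm wide; open, the fingers measure 114 mm over their backs; the gripper's body (76 mm by 85 mm) begins 54 mm behind the grasp point. The pads swing forward as they close: fully open they stand 13 mm farther back than shut.
Start: joints at [56.075, 21.807, 74.336, -0, 83.858, -12.336], TCP at [0.202, 0.511, 0.231] pointing down, gripper open.
Joint ranges: [-178.18, 178.18], [-50.72, 133.34], [12.68, 142.11], [-81.47, 261.47], [9.98, 163.14], [-165.26, 165.26]. Speed limits (degrees/s): [136.94, 136.94, 180, 180, 180, 180].

## Interface

Orientations are given as a 3x3 rotation matrix whose columns are the frame's x, y, z axes.
In Python, from rig import sensors, cams, env gives the robot as it stands.
- The arm moves only by the shell command python3 -m crank 'ROWS' [FORCE]. ROWS is a JSON object of lists of equal length, an entry for each row: "hand": the closure in counts, from 0 (fully open) to 255 (shut); "translation": the shift along the tool's x, y, z in m, a list of three; "dr": the turn, a rotation vector about the tool's x, y, z in rad, a list of three. A call has 1 to 5 rows; each row is the pose to reach, as a shift and turn from the pose commanded when the call began, along the tool's axes at that moment; what a row does not reach only later rows make up. A row lasts 1/10 s, in which the tool goes at most 50 mm and 8.59 degrees, less where a joint would pass 70% of its speed; a pose out of reach is approached as far as the arm can. A call with a gripper value outside its range is refused whole. The fingers move at their own pace and stop on an object; FORCE is the grip in N (left out, the last holds). Time passes only in rows, so rows that repeat a pose let the fingers close. It gives the time, the measured TCP pose, the force and the opening at its end, in the units of the state.
- sensors.observe(): the state, without advancing time (a new reading comes with each control period).
- cams.get_image(name): name is "scene" or "side" or "wrist"; returns (picture, depth): 480x640x3 uint8, blue, green, red; 480x640 float32, m along the optical axis (not along the pixel's ray), 0 where there is no reading.
- cams.calibration(name): a dict with "vertical_fov" (degrees; the focal length in pixels is half the picture's height over the tangent of half this angle, whatever the lens; pixels are square), "cx", "cy" (the principal point, pixels), "extrinsics" (4x4, takes a point from camera to world coordinates). Camera axes: x right, y down, z forward; pixel columns grow to the right and rows downward; lengths in m; the calibration is good to about 2 mm. A picture is of the moment at which its call begins: read the wrist's pose just before it. calibration takes no time and is no camera call; for the wrist camera it gives the pose at the moment of the call.
- env.close_job(): hands the job in, once; it reports no verdict.
The state is a dict: "time_s": time; "q": joint angles; "qvel": joint speeds; "joint_efforts": joint torques, N m; "position": TCP position; "tool_rot": TCP orientation; "ft_force": force on the tool from outside, world axes, zero at the start; "wrist_torque": the same for the moment, N m; "grip_width": finger opening in m.
Only numpy, scipy, OpenCV 4.12 (cv2) and the standard library are available. Lean on these libraries where they do the work, as an engineer would, in place of code of your own. Each camera call takes 0.05 s, during which the arm holds its last target. There are 200 camera calls.

## Working session

There is one attempt and no reset: what is moved stays moved. The work goes in short steps, Python scripts to look and compute and a shell command to move; the robot and the scene stay as the last step left them, time stands still between calls to the robot, and variables do not carry over. Pictures are saved under pics/ and viewed, about 8 in all and at most 12, crops included, and the job is handed in when it is done.

```bash
ls; mkdir -p pics; cat > h.py <<'E'
import numpy as np, cv2
from rig import sensors, cams, env
def K(c):
    return 240/np.tan(np.radians(c["vertical_fov"])/2)
def cloud(d,c):
    f=K(c); v,u=np.mgrid[:480,:640]
    P=np.stack([(u-c["cx"])/f*d,(v-c["cy"])/f*d,d],-1)
    T=np.array(c["extrinsics"]); return P@T[:3,:3].T+T[:3,3]
def grab(n,tag):
    c=cams.calibration(n); im,d=cams.get_image(n)
    cv2.imwrite(f"pics/{tag}.png",im); np.savez(f"pics/{tag}.npz",im=im,d=d,P=cloud(d,c)); return im,d,c
E
python3 - <<'E'
from h import *
for n in("scene","side","wrist"):
    im,d,c=grab(n,n+"0"); print(n,c["vertical_fov"],c["cx"],c["cy"],np.round(c["extrinsics"],3).tolist(),(d>0).mean())
s=sensors.observe();print(s["time_s"],s["position"],np.round(s["tool_rot"],3).tolist(),s["ft_force"],s["grip_width"])
E
```

```text
pics
scene 45.09150388542652 317.23496556311227 240.05553923325297 [[0.584, 0.528, -0.616, 1.388], [0.812, -0.369, 0.453, -0.602], [0.012, -0.765, -0.644, 0.921], [0.0, 0.0, 0.0, 1.0]] 0.9957356770833333
side 56.85985583167996 324.62189400187 238.42171215748854 [[0.825, -0.346, 0.447, 0.032], [-0.564, -0.533, 0.63, -0.802], [0.02, -0.772, -0.635, 0.88], [0.0, 0.0, 0.0, 1.0]] 0.996103515625
wrist 64.10874879782568 316.615885376711 240.10236078352108 [[0.368, 0.89, 0.269, 0.133], [0.93, -0.351, -0.108, 0.539], [-0.002, 0.29, -0.957, 0.373], [0.0, 0.0, 0.0, 1.0]] 0.9959602864583333
0.15 [0.20226281 0.5112361  0.23087643] [[-0.001, 0.368, 0.93], [-0.001, 0.93, -0.368], [-1.0, -0.001, -0.0]] [-0.22178417  0.2852775  -0.37952941] 0.08555098742467354
```

View pics/scene0.png

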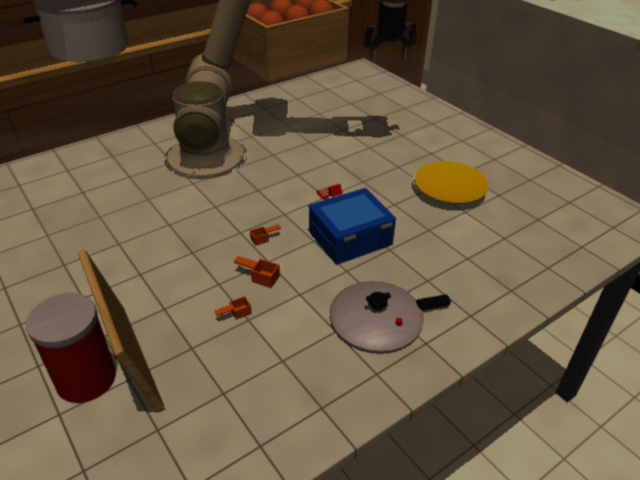

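View pics/side0.png

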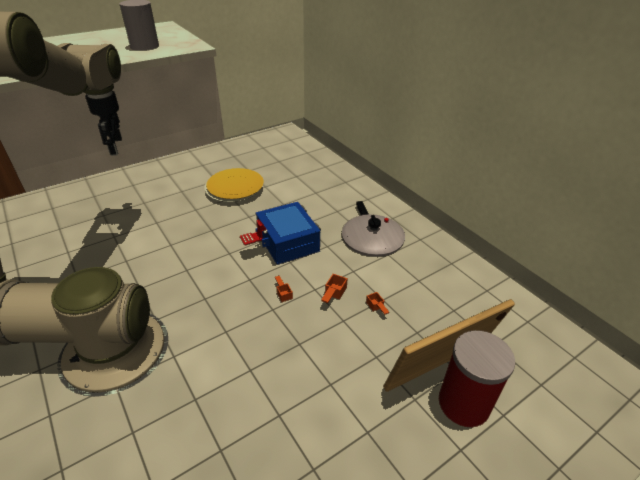

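The scene view shows the bin at (350,225) with its red latch at (330,190). There are three orange scoops at (265,235), (264,270) and (238,308), and the middle one is the largest. The cooker lid is at (377,315), the plates at (452,183) and the board and tin at lower left. The side view agrees, with the latch at (252,238) and the large scoop at (336,288).

```bash
python3 - <<'E'
import numpy as np,cv2
A=[]
for n in("scene0","side0"):
    z=np.load(f"pics/{n}.npz"); im,P=z["im"],z["P"]; hsv=cv2.cvtColor(im,cv2.COLOR_BGR2HSV)
    H,S,V=[hsv[...,i].astype(int) for i in range(3)]
    on=(P[...,0]>.2)&(P[...,0]<1.1)&(abs(P[...,1])<.6)&(P[...,2]>.004)&(P[...,2]<.3)
    print(n,"tile z",np.median(P[...,2][(P[...,0]>.3)&(P[...,0]<.8)&(abs(P[...,1])<.3)&(S<80)&(P[...,2]<.02)]))
    for nm,m in dict(orange=(H>=5)&(H<14)&(S>190),red=((H<4)|(H>176))&(S>170)&(V>60),blue=(H>100)&(H<125)&(S>130),yellow=(H>18)&(H<28)&(S>220)).items():
        m=(m&on).astype(np.uint8); k,l,st,_=cv2.connectedComponentsWithStats(m)
        for i in range(1,k):
            if st[i,4]<60: continue
            p=P[l==i]; print(nm,st[i].tolist(),"med",np.round(np.median(p,0),3),"lo",np.round(np.percentile(p,2,0),3),"hi",np.round(np.percentile(p,98,0),3))
            if nm=="blue":
                t=p[abs(p[:,2]-np.percentile(p[:,2],90))<.005]; r=cv2.minAreaRect((t[:,:2]*1000).astype(np.float32)); print("  top",np.median(t[:,2]),r)
            if nm=="red" and p[:,0].min()>.2 and st[i,4]<1500:
                t=p[abs(p[:,2]-.062)<.008]; print("  pad",len(t),t.mean(0) if len(t) else 0)
            if nm=="orange":
                t=p[p[:,2]>np.percentile(p[:,2],97)-.009]; r=cv2.minAreaRect((t[:,:2]*1000).astype(np.float32)); print("  rim",np.median(t[:,2]),r)
E
```

```text
scene0 tile z 0.0002088106162604353
orange [250, 225, 30, 20, 281] med [ 0.432 -0.067  0.021] lo [ 0.409 -0.092  0.005] hi [ 0.445 -0.023  0.029]
  rim 0.025224805892769542 ((430.6281433105469, -55.263946533203125), (72.22071075439453, 38.8021354675293), 80.57434844970703)
orange [235, 257, 44, 30, 682] med [ 0.546 -0.142  0.029] lo [ 0.493 -0.17   0.005] hi [ 0.583 -0.107  0.039]
  rim 0.03494810119771563 ((532.1202392578125, -145.73458862304688), (102.8154067993164, 49.251827239990234), 32.66463088989258)
orange [215, 297, 36, 22, 373] med [ 0.606 -0.236  0.021] lo [ 0.593 -0.281  0.005] hi [ 0.627 -0.213  0.029]
  rim 0.025425203955652287 ((606.0575561523438, -247.9935302734375), (71.70731353759766, 36.545196533203125), 79.55622863769531)
red [317, 185, 25, 14, 150] med [0.469 0.121 0.093] lo [0.411 0.11  0.059] hi [0.478 0.139 0.107]
  pad 39 [0.42943023 0.11785327 0.06173831]
blue [309, 189, 86, 75, 4298] med [0.578 0.094 0.082] lo [0.481 0.029 0.009] hi [0.627 0.188 0.087]
  top 0.08441206119076067 ((549.7411499023438, 113.58895874023438), (163.2936553955078, 145.17539978027344
[... 545 characters left out ...]
969970703125, -55.06425476074219), (74.91688537597656, 30.798757553100586), 78.86658477783203)
orange [367, 293, 21, 21, 221] med [ 0.6   -0.239  0.022] lo [ 0.586 -0.281  0.006] hi [ 0.621 -0.211  0.029]
  rim 0.025362605217611023 ((599.462646484375, -246.5773162841797), (72.8824691772461, 33.3026123046875), 78.76319122314453)
red [241, 232, 21, 13, 121] med [0.436 0.125 0.061] lo [0.404 0.112 0.057] hi [0.456 0.148 0.066]
  pad 121 [0.43212286 0.12669489 0.06138659]
blue [256, 202, 64, 62, 2628] med [0.531 0.071 0.083] lo [0.465 0.03  0.009] hi [0.608 0.19  0.088]
  top 0.08494653568687155 ((542.6417236328125, 115.29219055175781), (166.4683074951172, 141.82846069335938), 83.03596496582031)
```

```bash
cat >> h.py <<'E'
from scipy.spatial.transform import Rotation as Ro
def rot(psi):
    c,s=np.cos(np.radians(psi)),np.sin(np.radians(psi)); return np.array([[0,-s,c],[0,c,s],[-1,0,0]],float)
def go(xyz,psi=None,pitch=0):
    "tool-axes shift and turn to a world target; tool z horizontal heading psi"
    s=sensors.observe(); R=np.array(s["tool_rot"]); t=R.T@(np.array(xyz)-s["position"])
    Rt=R if psi is None else rot(psi)@Ro.from_euler("y",pitch,degrees=True).as_matrix()
    print("t",np.round(t,4).tolist(),"dr",np.round(Ro.from_matrix(R.T@Rt).as_rotvec(),4).tolist(),"time",round(s["time_s"],2))
BY=-7.5; BC=np.array([.546,.1135])
def binp(x,y):
    c,s=np.cos(np.radians(BY)),np.sin(np.radians(BY)); return BC+[c*x-s*y,s*x+c*y]
E
python3 -c "
from h import *
p=binp(-.132,0);print(p);go([*p,.09],BY)"
```

```text
[0.41512928 0.13072946]
t [0.1411, -0.2753, 0.338] dr [-0.2459, -0.0004, 0.001] time 0.15
```

```bash
python3 -m crank '{"hand":[255,255,255,255,255],"translation":[[0,-0.03,0.035],[0,-0.06,0.07],[0,-0.09,0.105],[0,-0.12,0.14],[0.02,-0.15,0.175]],"dr":[[-0.05,0,0],[-0.1,0,0],[-0.15,0,0],[-0.2,0,0],[-0.245,0,0]]}' 40 && python3 -c "
from h import *
p=binp(-.132,0);go([*p,.12],BY)"
```

```text
time_s: 0.65
position: [0.3111, 0.3066, 0.2128]
tool_rot: [[0.004, 0.129, 0.992], [0.002, 0.992, -0.129], [-1.0, 0.003, 0.004]]
ft_force: [0.7, 0.2, -0.5]
grip_width: 0.0124
t [0.0929, -0.1613, 0.1255] dr [0.0016, 0.0038, -0.0028] time 0.65
```

```bash
python3 -m crank '{"hand":[255,255,255,255,255],"translation":[[0.01,-0.035,0.03],[0.02,-0.07,0.06],[0.045,-0.11,0.09],[0.07,-0.145,0.12],[0.093,-0.161,0.126]],"dr":[[0,0,0],[0,0,0],[0,0,0],[0,0,0],[0,0,0]]}' && python3 -c "
from h import *
p=binp(-.132,0);go([*p,.07],BY)
grab('wrist','w1')"
```

```text
time_s: 1.15
position: [0.4155, 0.1291, 0.1178]
tool_rot: [[0.002, 0.134, 0.991], [-0.0, 0.991, -0.134], [-1.0, 0.0, 0.002]]
ft_force: [1.1, 0.4, -0.3]
grip_width: -0.0001
t [0.0478, 0.0015, -0.0007] dr [-0.0031, 0.0023, -0.0001] time 1.15
```

View pics/w1.png

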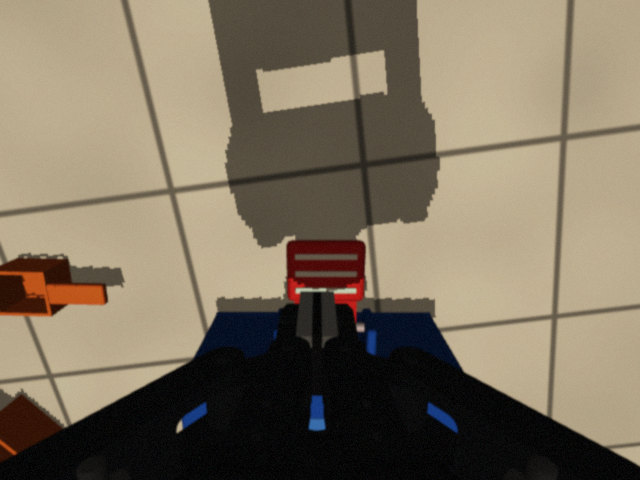

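The wrist view shows the red pad (287–365, 240–305) under the closed fingertips at (317,292), so the fingers are laterally centred. I'll check the pad's front edge with the depth data.

```bash
python3 - <<'E'
from h import *
z=np.load("pics/w1.npz");P=z["P"];h=cv2.cvtColor(z["im"],cv2.COLOR_BGR2HSV).astype(int)
m=((h[...,0]<4)|(h[...,0]>176))&(h[...,1]>150)&(abs(P[...,2]-.062)<.008)&(np.mgrid[:480,:640][0]<300)
p=P[m];c,s=np.cos(np.radians(BY)),np.sin(np.radians(BY));d=p[:,:2]-BC
for v in (d@[c,s],d@[-s,c],p[:,2]): print(np.round(np.percentile(v,[1,50,99]),4))
E
```

```text
[-0.144  -0.1305 -0.1105]
[-0.0173  0.0045  0.0247]
[0.0584 0.0614 0.0629]
```

```bash
python3 -m crank '{"hand":[255,255,255,255,255],"translation":[[0.03,0.003,0],[0.05,0.003,0],[0.06,0.003,0],[0.067,0.003,0],[0.071,0.003,0]],"dr":[[0,0,0],[0,0,0],[0,0,0],[0,0,0],[0,0,0]]}' && python3 -m crank '{"hand":[255,255,255,255],"translation":[[0,0,0],[0,0,0],[0,0,0],[0,0,0]],"dr":[[0,0,0],[0,0,0],[0,0,0],[0,0,0]]}'; python3 -c "
from h import *
grab('side','s2')"
```

```text
time_s: 1.7
position: [0.4134, 0.1346, 0.0473]
tool_rot: [[-0.001, 0.131, 0.991], [-0.0, 0.991, -0.131], [-1.0, -0.0, -0.001]]
ft_force: [-3.4, -0.4, 4.9]
grip_width: 0.0003
time_s: 2.1
position: [0.4134, 0.1346, 0.0479]
tool_rot: [[-0.001, 0.131, 0.991], [-0.0, 0.991, -0.131], [-1.0, -0.0, -0.001]]
ft_force: [-5.5, -0.2, 3.2]
grip_width: -0.0
```

View pics/s2.png

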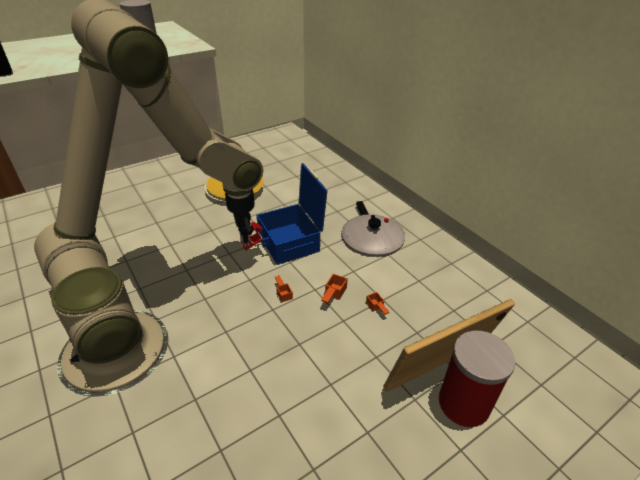

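The lid stands fully open (side view, around (313,200)). I'll retreat upward and go to the large scoop.

```bash
python3 -m crank '{"hand":[255,255,200,60,60],"translation":[[-0.03,0,-0.004],[-0.08,0,-0.005],[-0.12,-0.03,-0.003],[-0.14,-0.07,0],[-0.15,-0.12,0]],"dr":[[0,0,0],[0,0,0],[0.1,0,0],[0.2,0,0],[0.3,0,0]]}' 40 && python3 -c "
from h import *
go([.545,-.135,.18],31.5)"
```

```text
time_s: 2.65
position: [0.3996, 0.0155, 0.2002]
tool_rot: [[0.007, 0.42, 0.908], [-0.002, 0.908, -0.42], [-1.0, 0.001, 0.007]]
ft_force: [0.7, 0.7, -0.5]
grip_width: 0.0437
t [0.0215, -0.0756, 0.1951] dr [-0.9831, 0.0075, 0.0023] time 2.65
```

```bash
python3 -m crank '{"hand":[60,60,60,60,60],"translation":[[0,-0.03,0.02],[0,-0.05,0.05],[0,-0.065,0.09],[0,-0.07,0.13],[0.01,-0.075,0.16]],"dr":[[-0.14,0,0],[-0.28,0,0],[-0.42,0,0],[-0.56,0,0],[-0.7,0,0]]}' && python3 -c "
from h import *
go([.545,-.135,.18],31.5)"
```

```text
time_s: 3.15
position: [0.5149, -0.1207, 0.1888]
tool_rot: [[0.005, -0.27, 0.963], [-0.003, 0.963, 0.27], [-1.0, -0.004, 0.004]]
ft_force: [1.0, 0.2, -0.1]
grip_width: 0.0649
t [0.009, -0.0219, 0.0251] dr [-0.2769, 0.0038, 0.0045] time 3.15
```

```bash
python3 -m crank '{"hand":[60,60,60],"translation":[[0,-0.015,0.015],[0.009,-0.022,0.025],[0.009,-0.022,0.025]],"dr":[[-0.14,0,0],[-0.277,0.004,0.004],[-0.277,0.004,0.004]]}' && python3 - <<'E'
from h import *
im,d,c=grab("wrist","w3"); P=np.load("pics/w3.npz")["P"]; h=cv2.cvtColor(im,cv2.COLOR_BGR2HSV).astype(int)
m=(h[...,0]>=4)&(h[...,0]<15)&(h[...,1]>180)&(P[...,2]>.004)&(P[...,2]<.06)
k,l,st,_=cv2.connectedComponentsWithStats(m.astype(np.uint8))
for i in range(1,k):
    if st[i,4]<300: continue
    p=P[l==i]; zt=np.percentile(p[:,2],98); t=p[p[:,2]>zt-.006]
    print(st[i],zt,cv2.minAreaRect((t[:,:2]*1000).astype(np.float32)),cv2.boundingRect((p[:,:2]*1000).astype(np.float32)))
go([.545,-.135,.18],31.5)
E
```

```text
time_s: 3.45
position: [0.5432, -0.1337, 0.1776]
tool_rot: [[-0.005, -0.519, 0.855], [0.002, 0.855, 0.519], [-1.0, 0.004, -0.003]]
ft_force: [0.1, 0.3, 0.5]
grip_width: 0.0649
[ 432   97   94   87 2542] 0.026876576322256596 ((426.36376953125, -53.975830078125), (72.86390686035156, 32.42905807495117), 81.05391693115234) (405, -93, 37, 76)
[ 285  132   58  133 3531] 0.03682220885519769 ((527.74365234375, -144.665283203125), (100.34974670410156, 43.245147705078125), 31.07052993774414) (480, -178, 102, 76)
[ 108  178  100   77 2314] 0.027089293276058458 ((603.4522705078125, -247.30772399902344), (72.95988464355469, 32.77614212036133), 83.11580657958984) (587, -284, 37, 75)
t [-0.0018, -0.0028, 0.0013] dr [-0.0075, -0.0032, -0.0042] time 3.5
```

View pics/w3.png

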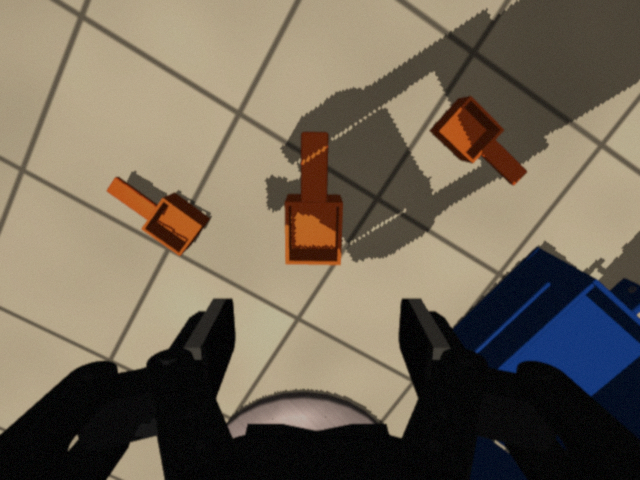

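The wrist view shows the large scoop at (313,200), with its cup facing the fingers and its handle pointing up the picture. Its rim measures 100 x 43 mm at a height of 36.8 mm, which matches the given sizes. The cup centre is at about (0.5495, -0.1315), heading 31°.

```bash
python3 -c "
from h import *
go([.5495,-.1315,.0045],31.0)"
```

```text
t [0.1736, -0.0029, 0.0075] dr [0.0013, -0.0032, -0.0042] time 3.5
```

```bash
python3 -m crank '{"hand":[60,60,60,60,60],"translation":[[0.045,-0.002,0.007],[0.09,-0.002,0.007],[0.13,-0.002,0.007],[0.155,-0.002,0.007],[0.171,-0.002,0.007]],"dr":[[0,-0.003,-0.004],[0,-0.003,-0.004],[0,-0.003,-0.004],[0,-0.003,-0.004],[0,-0.003,-0.004]]}' && python3 -m crank '{"hand":[100,140,180,200,200],"translation":[[0,0,0],[0,0,0],[0,0,0],[0,0,0],[0,0,0]],"dr":[[0,0,0],[0,0,0],[0,0,0],[0,0,0],[0,0,0]]}' 40
```

```text
time_s: 4.0
position: [0.5474, -0.1302, 0.0063]
tool_rot: [[-0.002, -0.515, 0.857], [0.001, 0.857, 0.515], [-1.0, 0.001, -0.001]]
ft_force: [0.3, 0.5, 0.5]
grip_width: 0.0649
time_s: 4.5
position: [0.5487, -0.131, 0.0082]
tool_rot: [[0.001, -0.518, 0.855], [-0.0, 0.855, 0.518], [-1.0, -0.001, 0.001]]
ft_force: [-0.3, 0.4, 4.6]
grip_width: 0.0434
```

```bash
python3 -m crank '{"hand":[200,200,200,200,200],"translation":[[-0.02,0,0],[-0.06,0,0],[-0.1,0,0],[-0.14,0,0],[-0.17,0,0]],"dr":[[0,0,0],[0,0,0],[0,0,0],[0,0,0],[0,0,0]]}' && python3 - <<'E'
from h import *
grab("wrist","w4"); p=binp(.018,0)
go([*p,.18],BY)
E
```

```text
time_s: 5.0
position: [0.5486, -0.1309, 0.1802]
tool_rot: [[0.002, -0.518, 0.855], [-0.001, 0.855, 0.518], [-1.0, -0.002, 0.001]]
ft_force: [0.3, 0.1, -0.7]
grip_width: 0.0435
t [0.0037, 0.2004, 0.1376] dr [0.676, 0.0077, 0.006] time 5.05
```

View pics/w4.png

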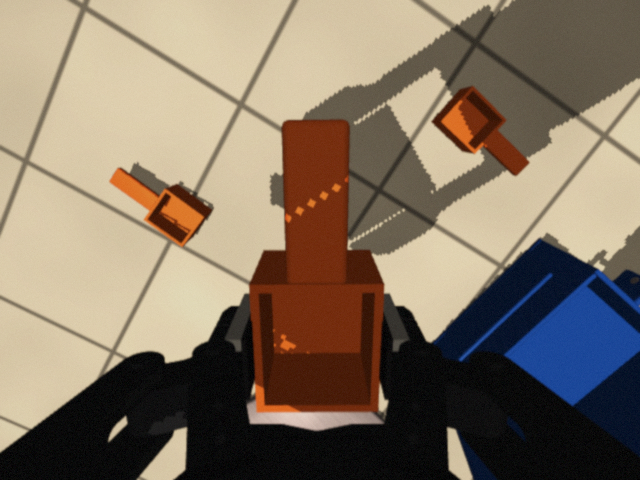

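The scoop is held squarely: the cup sits between the pads at (317,340) and the handle is straight. Next I'll carry it over the bin.

```bash
python3 -m crank '{"hand":[200,200,200,200,200],"translation":[[0,0.045,0.01],[0,0.09,0.025],[0,0.135,0.045],[0,0.17,0.08],[0,0.19,0.115]],"dr":[[0.14,0,0],[0.28,0,0],[0.42,0,0],[0.55,0,0],[0.676,0.007,0.006]]}' && python3 -c "
from h import *
p=binp(.018,0)
go([*p,.18],BY)"
```

```text
time_s: 5.55
position: [0.5472, 0.0935, 0.1779]
tool_rot: [[-0.009, 0.135, 0.991], [0.005, 0.991, -0.135], [-1.0, 0.003, -0.009]]
ft_force: [0.6, -0.9, -0.2]
grip_width: 0.0435
t [-0.0022, 0.0197, 0.0141] dr [-0.005, -0.009, -0.0035] time 5.55
```

```bash
python3 -m crank '{"hand":[200,200,200,200,200],"translation":[[0,0.019,0.014],[0.01,0.019,0.014],[0.05,0.019,0.014],[0.09,0.019,0.014],[0.12,0.019,0.014]],"dr":[[0,-0.009,-0.003],[0,-0.009,-0.003],[0,-0.009,-0.003],[0,-0.009,-0.003],[0,-0.009,-0.003]]}' && python3 - <<'E'
from h import *
grab("scene","c5"); p=binp(.018,0)
im=cv2.imread("pics/c5.png")[120:300,220:460]; cv2.imwrite("pics/c5c.png",cv2.resize(im,None,fx=3,fy=3))
go([*p,.012],BY)
E
```

```text
time_s: 6.05
position: [0.5619, 0.108, 0.0547]
tool_rot: [[-0.003, 0.131, 0.991], [0.0, 0.991, -0.131], [-1.0, -0.0, -0.003]]
ft_force: [0.2, -0.2, 0.1]
grip_width: 0.0435
t [0.0386, 0.0038, 0.0039] dr [-0.0007, -0.0099, 0.0009] time 6.1
```

View pics/c5c.png

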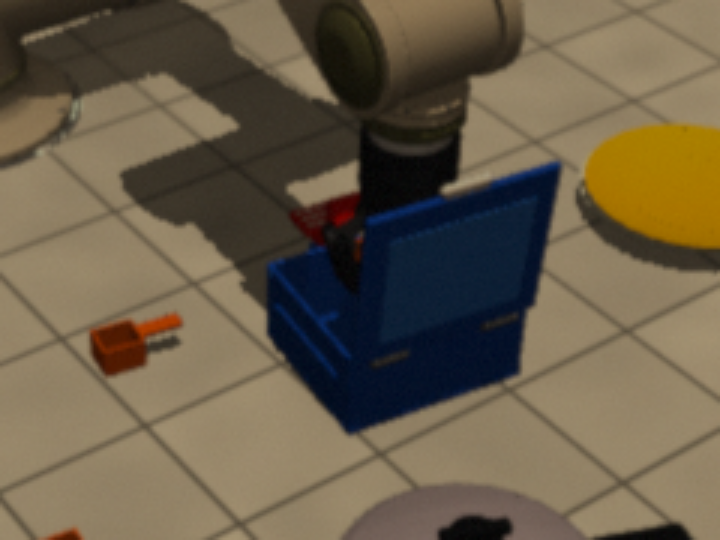

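The gripper is going into the bin in front of the upright lid, with no contact forces. I'll lower the scoop to the floor.

```bash
python3 -m crank '{"hand":[200,200,200,200,200],"translation":[[0.014,0,0],[0.025,0,0],[0.032,0,0],[0.037,0,0],[0.04,0,0]],"dr":[[0,0,0],[0,0,0],[0,0,0],[0,0,0],[0,0,0]]}' && python3 -m crank '{"hand":[200,200],"translation":[[0,0,0],[0,0,0]],"dr":[[0,0,0],[0,0,0]]}'
```

```text
time_s: 6.6
position: [0.5636, 0.1087, 0.0173]
tool_rot: [[0.0, 0.131, 0.991], [0.0, 0.991, -0.131], [-1.0, 0.0, 0.0]]
ft_force: [0.1, -0.2, -0.4]
grip_width: 0.0432
time_s: 6.8
position: [0.5637, 0.1088, 0.0176]
tool_rot: [[0.001, 0.13, 0.991], [0.0, 0.991, -0.13], [-1.0, 0.0, 0.001]]
ft_force: [0.2, -0.1, -1.1]
grip_width: 0.0433
```

```bash
python3 -m crank '{"hand":[200,200,200],"translation":[[0.003,0,0],[0.005,0,0],[0.006,0,0]],"dr":[[0,0,0],[0,0,0],[0,0,0]]}'
```

```text
time_s: 7.1
position: [0.5636, 0.1088, 0.0121]
tool_rot: [[0.001, 0.13, 0.991], [0.0, 0.991, -0.13], [-1.0, 0.0, 0.001]]
ft_force: [-5.8, -0.4, 17.3]
grip_width: 0.0434
```

```bash
python3 -m crank '{"hand":[200,110,70,60,60],"translation":[[-0.001,0,0],[-0.001,0,0],[-0.001,0,0],[-0.001,0,0],[-0.001,0,0]],"dr":[[0,0,0],[0,0,0],[0,0,0],[0,0,0],[0,0,0]]}' && python3 -m crank '{"hand":[60,60,60,60,60],"translation":[[-0.02,0,0],[-0.06,0,0],[-0.1,0,0],[-0.15,0,0],[-0.2,0,0]],"dr":[[0,0,0],[0,0,0],[0,0,0],[0,0,0],[0,0,0]]}' && python3 - <<'E'
from h import *
im,d,c=grab("wrist","w6"); P=np.load("pics/w6.npz")["P"]; h=cv2.cvtColor(im,cv2.COLOR_BGR2HSV).astype(int)
m=(h[...,0]>=4)&(h[...,0]<15)&(h[...,1]>180)&(P[...,2]>.004)&(P[...,2]<.1)&(abs(P[...,0]-.55)<.08)&(abs(P[...,1]-.11)<.08)
p=P[m]; t=p[p[:,2]>np.percentile(p[:,2],98)-.006];print(np.percentile(p[:,2],98),cv2.minAreaRect((t[:,:2]*1000).astype(np.float32)))
E
```

```text
time_s: 7.6
position: [0.5635, 0.1088, 0.0121]
tool_rot: [[-0.0, 0.13, 0.991], [0.0, 0.991, -0.13], [-1.0, 0.0, -0.0]]
ft_force: [-0.1, -0.4, 0.6]
grip_width: 0.0657
time_s: 8.1
position: [0.563, 0.1087, 0.214]
tool_rot: [[-0.001, 0.13, 0.991], [0.0, 0.991, -0.13], [-1.0, 0.0, -0.001]]
ft_force: [0.7, -0.5, -0.5]
grip_width: 0.0651
0.04078461288042753 ((531.508544921875, 112.77720642089844), (42.631072998046875, 113.85411071777344), 83.2525405883789)
```

View pics/w6.png

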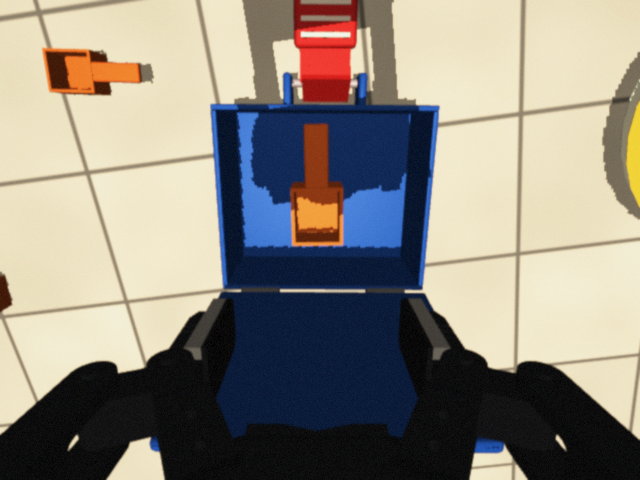

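The scoop lies upright on the floor of the bin, cup at (317,215), with its rim at 40.8 mm (4 + 36, as expected). Next I'll close the fingers and go over the lid to push it from behind.

```bash
python3 -m crank '{"hand":[150,255,255,255,255],"translation":[[-0.04,0.003,0],[-0.055,0.003,0.03],[-0.055,0.003,0.07],[-0.055,0.003,0.11],[-0.055,0.003,0.122]],"dr":[[0,0,0],[0,0,0],[0,0,0],[0,0,0],[0,0,0]]}' && python3 -c "
from h import *
p=binp(.135,.002);go([*p,.185],BY)"
```

```text
time_s: 8.65
position: [0.6873, 0.0948, 0.265]
tool_rot: [[-0.001, 0.131, 0.991], [0.0, 0.991, -0.131], [-1.0, 0.0, -0.001]]
ft_force: [-0.3, -0.4, -0.6]
grip_width: 0.0
t [0.08, 0.0021, -0.0074] dr [-0.0009, -0.0014, -0.0002] time 8.65
```

```bash
python3 -m crank '{"hand":[255,255,255,255,255],"translation":[[0.03,0,0],[0.06,0,0],[0.08,0,0],[0.08,0,-0.01],[0.08,0,-0.02]],"dr":[[0,0,0],[0,0,0],[0,0,0],[0,0,0],[0,0,0]]}' && python3 -c "
from h import *
for x,z in((.089,.185),(.035,.17),(.012,.155),(-.006,.135),(-.018,.110),(-.026,.093),(-.034,.083)): go([*binp(x,.002),z],BY)"
```

```text
time_s: 9.15
position: [0.6645, 0.0984, 0.1856]
tool_rot: [[-0.002, 0.131, 0.991], [0.001, 0.991, -0.131], [-1.0, 0.0, -0.002]]
ft_force: [0.1, -0.8, 0.3]
grip_width: -0.0001
t [0.0007, 0.0015, -0.0305] dr [-0.0, -0.0022, -0.0002] time 9.15
t [0.0158, 0.0015, -0.0845] dr [-0.0, -0.0022, -0.0002] time 9.15
t [0.0308, 0.0015, -0.1074] dr [-0.0, -0.0022, -0.0002] time 9.15
t [0.0509, 0.0015, -0.1254] dr [-0.0, -0.0022, -0.0002] time 9.15
t [0.0759, 0.0015, -0.1373] dr [-0.0, -0.0022, -0.0002] time 9.15
t [0.0929, 0.0015, -0.1453] dr [-0.0, -0.0022, -0.0002] time 9.15
t [0.103, 0.0015, -0.1533] dr [-0.0, -0.0022, -0.0002] time 9.15
```

```bash
python3 -m crank '{"hand":[255,255,255,255,255],"translation":[[0,0.001,-0.015],[0,0.001,-0.03],[0.004,0.001,-0.05],[0.01,0.001,-0.068],[0.016,0.001,-0.0845]],"dr":[[0,0,0],[0,0,0],[0,0,0],[0,0,0],[0,0,0]]}' && python3 -c "
from h import *
grab('side','s7');im=cv2.imread('pics/s7.png')[100:320,140:440]; cv2.imwrite('pics/s7c.png',cv2.resize(im,None,fx=2.5,fy=2.5))
for x,z in((.035,.17),(.012,.155),(-.006,.135),(-.018,.110),(-.026,.093),(-.034,.083)): go([*binp(x,.002),z],BY)"
```

```text
time_s: 9.65
position: [0.5811, 0.1105, 0.1713]
tool_rot: [[0.002, 0.13, 0.991], [0.0, 0.991, -0.13], [-1.0, 0.001, 0.002]]
ft_force: [2.7, -0.9, -0.2]
grip_width: 0.0001
t [0.0003, 0.0003, 0.0023] dr [0.0007, -0.0019, -0.0002] time 9.7
t [0.0153, 0.0003, -0.0206] dr [0.0007, -0.0019, -0.0002] time 9.7
t [0.0353, 0.0003, -0.0386] dr [0.0007, -0.0019, -0.0002] time 9.7
t [0.0604, 0.0003, -0.0506] dr [0.0007, -0.0019, -0.0002] time 9.7
t [0.0774, 0.0003, -0.0585] dr [0.0007, -0.0019, -0.0002] time 9.7
t [0.0874, 0.0003, -0.0665] dr [0.0007, -0.0019, -0.0002] time 9.7
```

View pics/s7c.png

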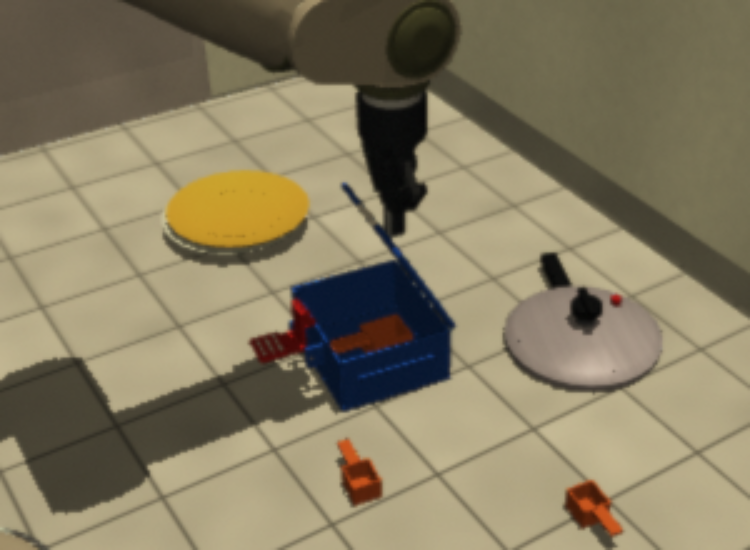

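The side view shows the lid already pushed over to about 60° by the fingertips at (395,230). The scoop is visible inside the bin at (375,335). I'll continue along the arc.

```bash
python3 -m crank '{"hand":[255,255,255,255,255],"translation":[[0.007,0,-0.01],[0.015,0,-0.0205],[0.035,0,-0.0385],[0.05,0,-0.047],[0.062,0,-0.054]],"dr":[[0,0,0],[0,0,0],[0,0,0],[0,0,0],[0,0,0]]}' && python3 -c "
from h import *
for x,z in((-.026,.093),(-.034,.083),(-.034,.078)): go([*binp(x,.002),z],BY)"
```

```text
time_s: 10.2
position: [0.5283, 0.1175, 0.1088]
tool_rot: [[0.002, 0.13, 0.991], [0.0, 0.991, -0.13], [-1.0, 0.001, 0.002]]
ft_force: [3.7, -0.0, 1.9]
grip_width: -0.0001
t [0.0158, 0.0004, -0.0079] dr [0.0001, 0.0016, -0.0006] time 10.2
t [0.0258, 0.0004, -0.016] dr [0.0001, 0.0016, -0.0006] time 10.2
t [0.0308, 0.0004, -0.016] dr [0.0001, 0.0016, -0.0006] time 10.2
```

```bash
python3 -m crank '{"hand":[255,255,255,255,255],"translation":[[0.008,0,-0.005],[0.016,0,-0.01],[0.021,0,-0.016],[0.025,0,-0.016],[0.027,0,-0.016]],"dr":[[0,0,0],[0,0,0],[0,0,0],[0,0,0],[0,0,0]]}'
```

```text
time_s: 10.7
position: [0.5117, 0.1197, 0.0823]
tool_rot: [[-0.001, 0.13, 0.991], [0.001, 0.991, -0.13], [-1.0, 0.0, -0.001]]
ft_force: [-4.5, -0.1, 16.7]
grip_width: 0.0
```

```bash
python3 -m crank '{"hand":[255,255,255,255,255],"translation":[[0.001,0,0],[-0.01,0,0],[-0.03,0,0],[-0.07,0,0],[-0.11,0,0]],"dr":[[0,0,0],[0,0,0],[0,0,0],[0,0,0],[0,0,0]]}' && python3 -m crank '{"hand":[255,255,255,255,255],"translation":[[-0.02,0,-0.04],[-0.03,0,-0.08],[-0.03,0,-0.12],[-0.03,0,-0.15],[-0.03,0,-0.15]],"dr":[[0,0,0],[0,0,0],[0,0,0],[0,0,0],[0,0,0]]}' && python3 - <<'E'
from h import *
for n in("scene","side"):
    im,d,c=grab(n,n+"9"); h=cv2.cvtColor(im,cv2.COLOR_BGR2HSV).astype(int); P=np.load(f"pics/{n}9.npz")["P"]; Q=np.load(f"pics/{n}0.npz")["P"]
    m=(h[...,0]>100)&(h[...,0]<125)&(h[...,1]>130)&(P[...,2]>.075)&(P[...,0]>.3)&(P[...,0]<.8)
    p=P[m]; A=np.c_[p[:,:2]-BC,np.ones(len(p))]; co=np.linalg.lstsq(A,p[:,2],rcond=None)[0]; print(n,m.sum(),"plane",co,p[:,2].max())
    r=((h[...,0]<4)|(h[...,0]>176))&(h[...,1]>150)&(P[...,0]>.38)&(P[...,0]<.5)&(P[...,1]>.08)&(P[...,1]<.17)&(P[...,2]>.03)
    g=r&(abs(P[...,2]-.06)<.012); print(" pad z",np.median(P[g],0),"hook z",np.percentile(P[r][:,2],99))
    dd=abs(P[...,2]-Q[...,2])>.006; by=(P[...,0]>.3)&(P[...,0]<.95)&(np.abs(P[...,1])<.6)&dd; print(" changed px",by.sum())
s=sensors.observe();print(s["position"],s["ft_force"])
im=cv2.imread("pics/scene9.png"); cv2.imwrite("pics/f.png",im)
E
```

```text
time_s: 11.2
position: [0.5114, 0.1195, 0.193]
tool_rot: [[-0.003, 0.13, 0.991], [0.0, 0.991, -0.13], [-1.0, 0.0, -0.003]]
ft_force: [-0.4, -0.1, -0.9]
grip_width: -0.0002
time_s: 11.7
position: [0.36, 0.1396, 0.2224]
tool_rot: [[-0.002, 0.129, 0.992], [0.001, 0.992, -0.129], [-1.0, 0.0, -0.002]]
ft_force: [0.2, -0.2, -0.5]
grip_width: -0.0001
scene 2566 plane [-0.00847523  0.00445809  0.08419239] 0.09139383808719459
 pad z [0.42985924 0.11571583 0.06158118] hook z 0.10742914303220072
 changed px 12177
side 1643 plane [-0.0002351   0.00930032  0.08469545] 0.09066270169245827
 pad z [0.4372892  0.12627241 0.06135655] hook z 0.10779026943188387
 changed px 5543
[0.36345481 0.13912302 0.2225061 ] [ 0.38114244 -0.58804338 -0.0132093 ]
```

View pics/f.png

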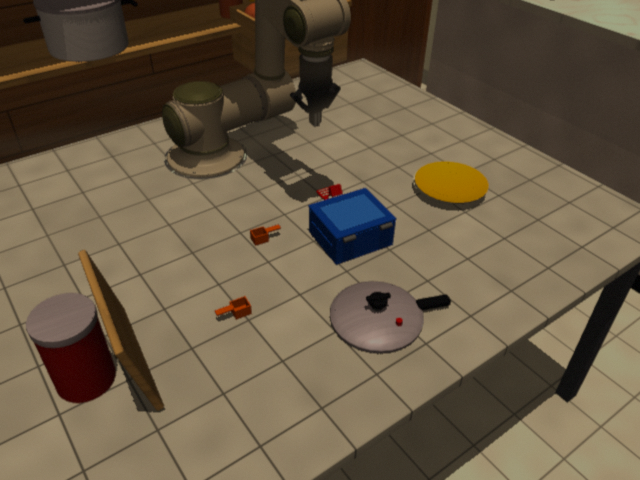

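The final scene view shows the lid shut and level at 84 mm, and it stays shut with nothing on it. The latch pad is back at 61.5 mm and the hook at 107 mm, both at their rest heights. The cooker lid (377,315), plates and board are where they were, and the robot is clear.

```bash
python3 -c "
from rig import env
print(env.close_job())"
```

```text
the job is handed in; nothing more can be done
None
```

The job is done and handed in at about 12 s of the 72 s allowed; the hand-in reports no verdict. I pressed the latch and the lid popped fully open. I then lowered the largest scoop to the bin floor in the gripper and let it go, and pushed the lid over from behind until it shut.

**Last checks:**
- **Lid:** it stays shut with nothing on it. Its face is at 84 mm and level to within 0.01 rad in both camera views, against a 0.03 rad limit.
- **Latch:** the pad is back at 61.5 mm and the hook at 107 mm, matching their rest heights.
- **Scoop:** before the lid closed, it stood upright on the bin floor with its rim at 41 mm. It can't be seen now.
- **Bystanders:** the cooker lid, plates and board look the same in the first and last pictures. I compared them by eye and did not measure any shift.
- **Robot:** it is clear of everything, with wrist force about 0.

**Disagreements:**
- The scene and side cameras disagreed by about 6 mm in x, so I used a wrist-camera measurement for the grasp.
- My before/after depth comparison flagged many changed pixels. I put these down to the moved arm and the removed scoop but did not check them separately.
- The highest contact forces I read were 17 N, once when setting the scoop down and once when pressing the lid shut.

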